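# Free the jar carousel, turn the orange jar to the pointer and hold it

## Robot

A 6-joint arm with a two-finger parallel gripper is mounted at the origin on a cart in front of the work surface, level with it; the furniture and walls round the work are solid. World frame = base frame: x ahead of the robot, y to its left, z up, the work surface at z = 0. Lengths are in mm, angles in rad, forces in N, time in s.
With the tool pointing down it reaches from about 350 to 925 mm from the base axis. Payload 6.4 kg.
Tool frame: the origin (TCP) lies at the centre of the arm's flange, where the gripper is bolted on; the fingertips stand 173 mm ahead of it and the grasp point (between the pads) lies 155 mm ahead of it; z points along the fingers, y is the line along which they close (so a half turn about z gives the same grasp; the last joint's range is limited). The gripper opens to 85 mm and grips with 20 to 120 N. Pads are 22 mm wide; open, the fingers measure 114 mm over their backs; the gripper's body (76 mm by 85 mm) begins 54 mm behind the grasp point. The pads swing forward as they close: fully open they stand 13 mm farther back than shut.
Start: joints at [-1.289, 0.245, 1.558, -0, 1.339, -0.174], TCP at [286.124, -583.651, 404.69] pointing down, gripper open.
Joint ranges: [-3.13, 3.13], [-1.02, 2.26], [0.13, 2.54], [-0.95, 4.09], [0.21, 2.88], [-2.74, 2.74]. Speed limits (rad/s): [2.57, 2.57, 3.14, 3.14, 3.14, 3.14].

## Interface

Orientations are given as a unit quaternion [x, y, z, w].
In Python, from station import env, grab_frame, camera_info, search_frame, regions_of gives the robot as it stands. The module is installed in compiled form; this text tells all that it offers.
- The arm moves only by the tool move_arm, never from a script. Its argument "moves" is one flat list of numbers, 7 for each row, row after row: the shift along the tool's x, y, z in m, then the turn, a rotation vector about the tool's x, y, z in degrees, then the finger opening in m, from 0 to 0.0854. A call has exactly 10 rows; each row shifts and turns the commanded pose from where the row before left it, along the tool's axes as they then stand; what a row does not reach is not made up. A row lasts 1/10 s, in which the tool goes at most 50 mm and 8.59 degrees, less where a joint would pass 70% of its speed; a pose out of reach is approached as far as the arm can. A call with a gripper value outside its range is refused whole. The fingers move at their own pace and stop on an object; the grip force is fixed at half the most. Time passes only in rows, so rows that do not move let the fingers close, or fill a call up. It gives the time, the measured TCP pose, the force, the opening and the grip force at its end, in the units of the state.
- env.read_state(): the state, without advancing time (a new reading comes with each control period).
- grab_frame(name): name is "scene" or "top" or "wrist"; returns the picture (384x512x3 uint8, red, green, blue); there is no depth.
- camera_info(name): a dict with "fovy" (degrees; the focal length in pixels is half the picture's height over the tangent of half this angle, whatever the lens; pixels are square), "cx", "cy" (the principal point, pixels), "R" (3x3) and "t" (3): a world point X has camera coordinates R X + t. Camera axes: x right, y down, z forward; pixel columns grow to the right and rows downward; lengths in mm; the calibration is good to about 2 mm. A picture is of the moment at which its call begins: read the wrist's pose just before it. camera_info takes no time and is no camera call; for the wrist camera it gives the pose at the moment of the call.
- env.close_job(): hands the job in; it is judged then, once.
Trained networks look in the newest picture that a camera, given by its name, has taken for a name from the list of things; names that differ only in an ending like _2 or _b are one class to them, and where a whole thing is asked for, a point or a joint stands for the part that bears it (a point fixed in the world has none). Each returns a list of dicts, best first, with "conf" (0 to 1); they miss things now and then, are a little off and sometimes report something else, mostly with a low value. They report only what shows in the picture. A call takes as long as a camera call.
- search_frame(camera, query): "box" ([centre column, centre row, width, height] in pixels, round what is visible of it).
- regions_of(camera, query): "region" (384x512 bool, what is visible of it) and "box" ([centre column, centre row, width, height] in pixels, round what is visible of it).
The state is a dict: "t": time; "qpos": joint angles; "qd": joint speeds; "joint_torque": joint torques, N m; "eef_pos": TCP position; "orientation": TCP orientation; "force": force on the tool from outside, world axes, zero at the start; "moment": the same for the moment, N m; "gripper_width": finger opening in mm; "finger_force": force on a finger pad.
Only numpy, scipy, OpenCV 4.12 (cv2) and the standard library are available. Lean on these libraries where they do the work, as an engineer would, in place of code of your own. Each camera call takes 0.05 s, during which the arm holds its last target. There are 200 camera calls.

## Task

Release the brake of the jar carousel by pressing its red pedal fully down, so that it stays down. Then turn the carousel until the jar with the orange lid stands at the red pointer, and finish holding the carousel still there with the gripper: do not let go at the end. Leave the loose things on the bench where they lie.

Things in the scene. Friction and masses are not known exactly. Their poses are not given: they have to be found in the camera images.
- carousel_base: grey fixed base; origin on the bench under the carousel's vertical axis. Its -x axis points from the axis to the red pointer (the front), on a fixed block 157 to 187 mm from the axis, 52 mm high. The pedal's arm of the base leaves the axis 48 degrees clockwise (from above) from the pointer and reaches 290 mm from the axis
- carousel: the turning part: aluminium deck, radius 150 mm, top 42 mm above the bench, with six fixed jars (50 mm across, lid tops 100 mm above the bench, 75 mm from the axis; one lid and band orange, five lids grey) and three grip posts. Origin on the axis at bench level; -x axis toward the orange jar. Turns either way past half a turn: about 0.08 N m with brake off, some 1.2 N m with brake on
- marked_jar (a point): centre of the top of the orange lid, 75 mm from the axis, 100 mm above the bench
- front_spot (a point): fixed point 75 mm from the axis toward the pointer, 100 mm above the bench: where the orange lid's centre belongs
- grip_1 (a point): middle of the black round grip of a post: 22 mm diameter, 50 mm tall (125 to 175 mm above the bench), 110 mm from the axis, upright, higher than the jars; a sleeve that spins freely on its post like a crank handle, so the hand need not turn with the carousel. It stands 30 degrees counter-clockwise from the orange-lidded jar, seen from above
- grip_2 (a point): the same grip on the second post, 120 degrees counter-clockwise from the first
- grip_3 (a point): the same grip on the third post, 240 degrees counter-clockwise from the first
- pedal (a joint): brake pedal angle, rad: about 0 up (brake shoe on the deck's rim), 0.35 down on its stop. Over-centre spring: it takes about 7 N at the pad's middle to start, less as it goes down, and past 0.25 it snaps down to its stop by itself and stays there, brake off
- pedal_pad (a point): middle of the top of the red pedal pad, 60 x 52 mm, 245 mm from the carousel's axis, about 71 mm above the bench when up; it moves with the pedal and sinks about 24 mm to the stop. The pad's outer end goes down; its hinge is 70 mm inward, toward the carousel
- oiler_bottle: loose bystander: small dark and white oiler bottle lying down, 33 x 97 x 33 mm
- nut_m24: loose bystander: dark hexagon nut lying flat, 36 x 42 x 19 mm
- tape_measure: loose bystander: yellow tape measure standing, 37 x 73 x 64 mm

How it is judged:
By the outcome, as a careful person would: the job done as asked, in the order asked, and still so for the second after the job is handed in, while the arm keeps its last pose, push and grip.
It also fails if it takes over 51 s, if anything falls off the work surface, if the arm or the gripper's body presses on something with over 40 N, if the wrist force passes 120 N, or if a joint passes its speed limit or range.

## Working session

There is one attempt and no reset: what is moved stays moved. The work goes in short steps, Python scripts to look and compute and a tool call to move; the robot and the scene stay as the last step left them, time stands still between calls to the robot, and variables do not carry over. Pictures are saved under pics/ and viewed, at most 10 in all, crops included, and the job is handed in when it is done.

Besides the shell and the picture viewer there is one more tool, called after ">>>" as name(argument=value, ...) on one line, values as JSON. move_arm: Moves the arm, as the interface text tells. Its arguments: {"type":"object","properties":{"moves":{"type":"array"}},"required":["moves"]}

```bash
mkdir -p pics
cat > h.py <<'E'
import numpy as np, cv2
from station import env, grab_frame, camera_info, search_frame, regions_of
def ray(ci,u,v):
    f=192/np.tan(np.radians(ci["fovy"])/2); R=np.array(ci["R"]);t=np.array(ci["t"])
    d=R.T@np.array([(u-ci["cx"])/f,(v-ci["cy"])/f,1]); return -R.T@t,d
def at(ci,u,v,z):
    o,d=ray(ci,u,v); return o+d*(z-o[2])/d[2]
def proj(ci,X):
    f=192/np.tan(np.radians(ci["fovy"])/2); c=np.array(ci["R"])@np.array(X)+np.array(ci["t"])
    return c[0]/c[2]*f+ci["cx"],c[1]/c[2]*f+ci["cy"]
E
python3 - <<'E'
from h import *
ims=[]
for c in ("top","scene"):
    im=grab_frame(c); cv2.imwrite(f"pics/{c}0.png",im[:,:,::-1]); ci=camera_info(c)
    print(c,ci["fovy"],ci["cx"],ci["cy"],ray(ci,0,0)[0])
    for q,z in (("marked_jar",100),("grip_1",150),("pedal_pad",71),("carousel",42),("pedal",71),("oiler_bottle",15),("nut_m24",10),("tape_measure",30)):
        for r in search_frame(c,q)[:4]:
            print(q,round(r["conf"],2),np.round(r["box"]),np.round(at(ci,*r["box"][:2],z)))
s=env.read_state();print(s)
E
```

```text
top 44.35547229296391 260.94677637471653 195.0053816274082 [ 320.46207605   63.16415655 1567.88415681]
marked_jar 0.96 [317. 190.  88.  87.] [ 591. -128.  100.]
grip_1 0.85 [321. 188.  90.  90.] [ 589. -134.  150.]
pedal_pad 0.71 [277. 233.  41.  38.] [461.   0.  71.]
pedal_pad 0.65 [322. 186.  91.  85.] [ 609. -147.   71.]
carousel 0.84 [321. 189.  90.  93.] [ 606. -147.   42.]
pedal 0.92 [279. 235.  34.  35.] [452.  -6.  71.]
oiler_bottle 0.62 [370. 256.  27.  17.] [ 383. -305.   15.]
oiler_bottle 0.44 [322. 188.  91.  91.] [ 613. -156.   15.]
nut_m24 0.72 [279. 235.  35.  37.] [459.  -9.  10.]
tape_measure 0.58 [140. 262.  25.  24.] [377. 442.  30.]
scene 44.006080750467184 263.16164467274336 184.79150656954758 [-496.94982825 -894.66032235 1023.09707986]
marked_jar 0.81 [318. 207.  87.  82.] [ 596. -156.  100.]
grip_1 0.66 [319. 207.  87.  75.] [ 541. -194.  150.]
pedal_pad 0.57 [261. 217.  48.   8.] [458. -20.  71.]
pedal_pad 0.48 [319. 210.  81.  77.] [ 620. -143.   71.]
carousel 0.2 [320. 209.  83.  79.] [ 661. -119.   42.]
pedal 0.66 [260. 215.  40.  11.] [464. -10.  71.]
oiler_bottle 0.75 [316. 280.  13.  12.] [ 384. -307.   15.]
{'t': 0.9, 'qpos': array([-1.28908597e+00,  2.45122761e-01,  1.55778600e+00,  2.05252684e-07,
        1.33871309e+00, -1.74108711e-01]), 'qd': array([ 0.0015509 , -0.00134539, -0.00158513, -0.00031854,  0.00094843,
       -0.00073995]), 'joint_torque': array([-4.30800956e-04, -4.29511070e+01, -3.26430058e+01, -2.43074210e-04,
        4.11130004e-04,  1.40378503e-05]), 'eef_pos': array([ 286.13388194, -583.65268542,  404.68321634]), 'orientation': array([ 9.74140851e-01,  2.25941588e-01, -6.85347865e-07, -1.45835908e-05]), 'force': array([ 0.09379553, -0.14379917,  0.86225455]), 'moment': array([ 0.0249023 , -0.00918545,  0.00906553]), 'finger_force': 0.0, 'gripper_width': 85.74259010943658}
```

Run:
```python
import cv2
a=cv2.imread("pics/top0.png")[130:290,230:400]; cv2.imwrite("pics/top0c.png",cv2.resize(a,None,fx=3.7,fy=3.7,interpolation=cv2.INTER_CUBIC))
a=cv2.imread("pics/scene0.png")[140:310,220:400]; cv2.imwrite("pics/scene0c.png",cv2.resize(a,None,fx=3.5,fy=3.5,interpolation=cv2.INTER_CUBIC))
```

```text
(no output)
```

View pics/top0c.png

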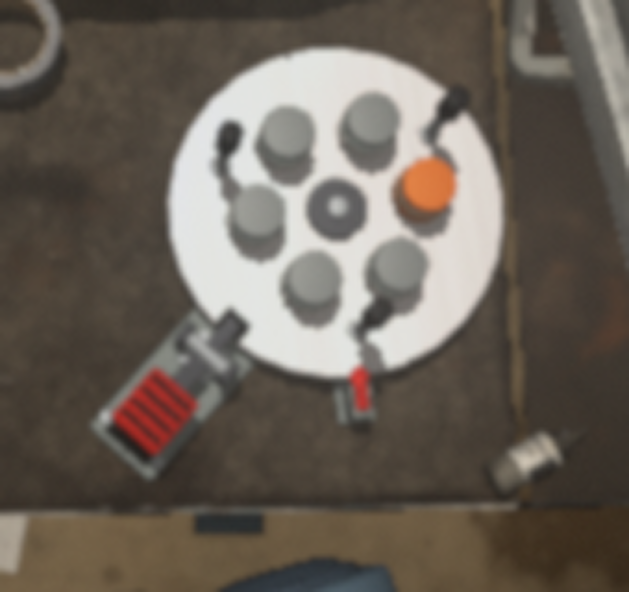

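View pics/scene0c.png

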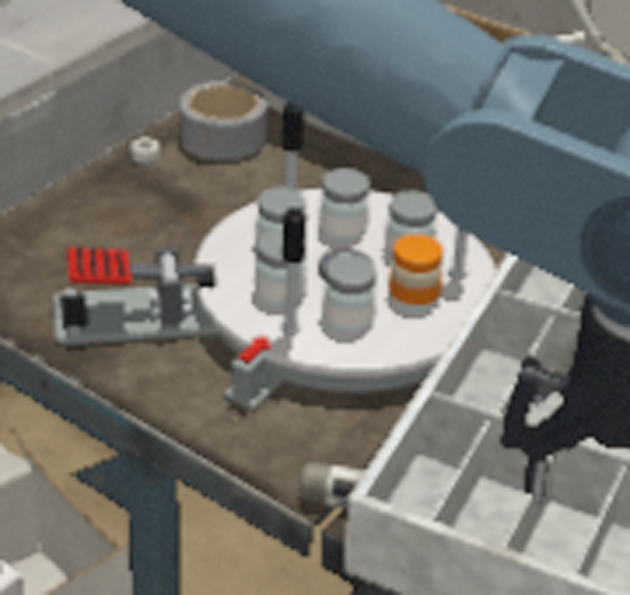

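Top crop: the deck centre is near (336,213), the orange lid at (429,185), the pad at (153,414), the pointer at (360,390), and the grips at (452,104), (230,138) and (377,314). The scene view adds a solid tray on the right.

```bash
cat >> h.py <<'E'
def measure(im,ci):
    hsv=cv2.cvtColor(im,cv2.COLOR_RGB2HSV)
    def big(m):
        n,l,s,c=cv2.connectedComponentsWithStats(m.astype(np.uint8)); return [(s[i,4],c[i]) for i in np.argsort(-s[1:,4])[:2]+1]
    H,S,V=hsv[...,0],hsv[...,1],hsv[...,2]
    return big((H>7)&(H<18)&(S>190)&(V>150)), big(((H<6)|(H>174))&(S>150)&(V>90))
E
python3 - <<'E'
from h import *
im=cv2.imread("pics/top0.png")[:,:,::-1]; ci=camera_info("top")
o,r=measure(im.copy(),ci); print(o,r)
c=lambda u,v:(u/3.7+230-.4,v/3.7+130-.4)
# deck fit: bright white blob hull
g=cv2.cvtColor(im.copy(),cv2.COLOR_RGB2HSV); m=((g[...,1]<40)&(g[...,2]>150)).astype(np.uint8)
n,l,s,cc=cv2.connectedComponentsWithStats(m); i=l[190-12-20,320] or l[205,335]
pts=cv2.convexHull(np.argwhere(l==i)[:,::-1].astype(np.int32)); W=np.array([at(ci,*p[0],42)[:2] for p in pts])
A=np.c_[2*W,np.ones(len(W))]; x=np.linalg.lstsq(A,(W**2).sum(1),rcond=None)[0]; print("axis",x[:2],"R",np.sqrt(x[2]+x[:2]@x[:2]))
ax=x[:2]
for nme,uv,z in (("hub",c(338,207),70),("orange",c(429,183),100),("ptr",c(360,388),52),("pad",c(153,414),71),("g1",c(453,102),150),("g2",c(230,138),150),("g3",c(378,312),150)):
    p=at(ci,*uv,z)[:2]; d=p-ax; print(nme,np.round(p),"r",round(np.hypot(*d)),"ang",round(np.degrees(np.arctan2(d[1],d[0])),1))
E
```

```text
[] [(np.int32(272), array([271.31985294, 241.18382353])), (np.int32(147), array([ 85.44897959, 255.62585034]))]
axis [ 614.74950889 -146.61298291] R 149.08337131529032
hub [ 611. -145.] r 4 ang 156.8
orange [ 625. -220.] r 74 ang -81.8
ptr [ 454. -161.] r 161 ang -175.1
pad [433.  21.] r 247 ang 137.4
g1 [ 684. -234.] r 112 ang -51.6
g2 [656. -46.] r 109 ang 67.7
g3 [ 507. -163.] r 109 ang -171.1
```

Measurements agree. The carousel axis is at (613,-146), the pointer at -175°, and the orange jar at -82°, so it needs -93° (clockwise). Next I move above the pedal pad, closing the fingers on the way.

>>> move_arm(moves=[0.014,-0.017,0,0,0,0,0,0.028,-0.035,0,0,0,0,0,0.028,-0.035,0,0,0,0,0,0.028,-0.035,0,0,0,0,0,0.028,-0.035,0,0,0,0,0,0.028,-0.035,0,0,0,0,0,0.028,-0.035,0,0,0,0,0,0.028,-0.035,0,0,0,0,0,0.028,-0.035,0,0,0,0,0,0.028,-0.035,0,0,0,0,0])

```text
t: 1.9
eef_pos: [378.7, -166.7, 405.0]
orientation: [0.974, 0.226, 0.0, 0.0]
force: [-0.1, -0.7, -0.2]
gripper_width: 0.1
finger_force: 0.0
```

>>> move_arm(moves=[0.026,-0.031,0,0,0,0,0,0.026,-0.031,0,0,0,0,0,0.026,-0.031,0,0,0,0,0,0.026,-0.031,0,0,0,0,0,0.016,-0.018,0.02,0,0,0,0,0.008,-0.01,0.03,0,0,0,0,0,0,0.035,0,0,0,0,0,0,0.035,0,0,0,0,0,0,0.02,0,0,0,0,0,0,0.01,0,0,0,0])

```text
t: 2.9
eef_pos: [426.1, 24.6, 252.8]
orientation: [0.974, 0.226, -0.002, -0.001]
force: [-0.6, 1.4, 0.9]
gripper_width: -0.2
finger_force: 0.0
```

Run:
```python
from h import *
s=env.read_state(); print(s["eef_pos"],s["force"],s["qpos"])
ci=camera_info("wrist"); im=grab_frame("wrist"); cv2.imwrite("pics/w1.png",im[:,:,::-1])
for X in ([433,21,71],[427,26,71]): print(proj(ci,X))
```

```text
[426.0637607   24.57002345 252.75196126] [-0.61127748  1.36742381  0.87240587] [-2.09393916e-01 -8.29066403e-02  2.21388113e+00 -2.94797823e-05
  1.01403422e+00  9.05531335e-01]
(np.float64(275.12141351659153), np.float64(231.02913097968042))
(np.float64(262.4240094650615), np.float64(236.11221645811315))
```

View pics/w1.png

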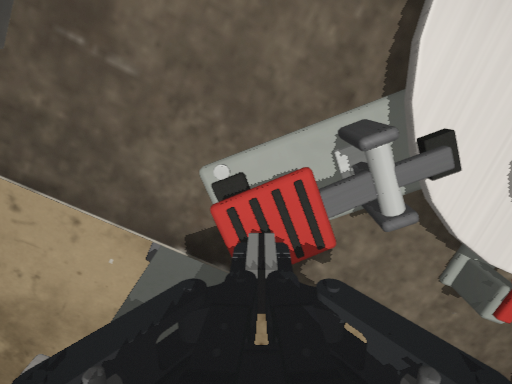

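The wrist view shows the closed fingertips at about (262,236), over the red pad, whose centre is near (273,220). They sit slightly toward its outer side, so I press here.

>>> move_arm(moves=[0,0,0.005,0,0,0,0,0,0,0.004,0,0,0,0,0,0,0.004,0,0,0,0,0,0,0.004,0,0,0,0,0,0,0.004,0,0,0,0,0,0,0.003,0,0,0,0,0,0,0.003,0,0,0,0,0,0,0.003,0,0,0,0,0,0,0.002,0,0,0,0,0,0,0.002,0,0,0,0])

```text
t: 3.95
eef_pos: [427.3, 24.3, 221.2]
orientation: [0.974, 0.226, 0.001, 0.0]
force: [0.6, 1.1, 1.6]
gripper_width: -0.2
finger_force: 0.6
```

>>> move_arm(moves=[0,0,0.001,0,0,0,0,0,0,0.001,0,0,0,0,0,0,0.001,0,0,0,0,0,0,0.001,0,0,0,0,0,0,0.001,0,0,0,0,0,0,0.001,0,0,0,0,0,0,0,0,0,0,0,0,0,0,0,0,0,0,0,0,0,0,0,0,0,0,0,0,0,0,0,0])

```text
t: 4.95
eef_pos: [428.1, 24.0, 217.9]
orientation: [0.974, 0.226, -0.001, 0.0]
force: [-14.4, 1.6, 32.9]
gripper_width: -0.1
finger_force: 17.1
```

>>> move_arm(moves=[0,0,-0.005,0,0,0,0,0,0,-0.015,0,0,0,0,0,0,-0.035,0,0,0,0,0,0,-0.045,0,0,0,0,0,0,-0.045,0,0,0,0,-0.001,0.02,-0.02,0,0,0,0.0854,-0.001,0.03,0,0,0,0,0.0854,-0.001,0.03,0,0,0,0,0.0854,-0.001,0.02,0,0,0,0,0.0854,-0.001,0.01,0,0,0,0,0.0854])

```text
t: 5.95
eef_pos: [471.2, -78.0, 379.5]
orientation: [0.974, 0.225, -0.0, 0.0]
force: [-0.8, -0.3, -0.1]
gripper_width: 72.3
finger_force: 0.0
```

Run:
```python
from h import *
s=env.read_state(); print(s["eef_pos"],s["force"])
ci=camera_info("wrist"); im=grab_frame("wrist"); cv2.imwrite("pics/w2.png",im[:,:,::-1])
for X in ([507,-163,175],[433,21,71],[436,19,47]): print(np.round(proj(ci,X)))
for r in search_frame("wrist","grip_1")[:4]: print(r["conf"],r["box"],at(ci,*r["box"][:2],150))
```

```text
[471.16000817 -78.0380912  379.54141789] [-0.80166397 -0.29645016 -0.10634702]
[405. 230.]
[153. 169.]
[163. 161.]
0.75 [374.6, 121.4, 272.2, 242.8] [ 558.19240161 -117.15859844  150.        ]
0.25 [316.9, 121.0, 390.3, 242.0] [541.7889266  -82.99881401 150.        ]
```

View pics/w2.png

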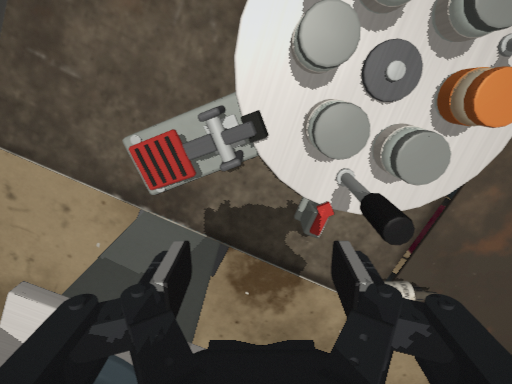

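The pad's centre is at (163,161), which matches the "down" prediction. The grip top is at (398,228) and the post foot at (346,177).

Run:
```python
from h import *
ci=camera_info("wrist")
p=at(ci,398,228,175); print(p, at(ci,346,177,42), "hub",at(ci,396,71,70),"orange",at(ci,490,97,100),"ptr",at(ci,322,216,52),"pad",at(ci,163,161,47))
s=env.read_state()
from scipy.spatial.transform import Rotation as R
Rm=R.from_quat(s["orientation"]); g=np.array([p[0],p[1],305])
print("tool shift to z305",Rm.inv().apply(g-s["eef_pos"]), Rm.as_matrix().round(3))
```

```text
[ 505.55450375 -157.13874417  175.        ] [ 503.71342527 -161.26349186   42.        ] hub [ 609.04232601 -139.64683533   70.        ] orange [ 618.6146769  -207.63430775  100.        ] ptr [ 455.78749118 -156.78154242   52.        ] pad [435.72023733  20.28717645  47.        ]
tool shift to z305 [-3.84416216 86.91994072 74.38423421] [[ 0.899  0.439 -0.001]
 [ 0.439 -0.899  0.   ]
 [-0.    -0.    -1.   ]]
```

>>> move_arm(moves=[-0.002,0.025,0,0,0,0,0.0854,-0.001,0.03,0,0,0,0,0.0854,-0.001,0.024,0,0,0,0,0.0854,-0.001,0.01,0.005,0,0,0,0.0854,0,0,0.02,0,0,0,0.0854,0,0,0.025,0,0,0,0.0854,0,0,0.017,0,0,0,0.0854,0,0,0.007,0,0,0,0.0854,0,0,0,0,0,0,0.0854,0,0,0,0,0,0,0.0854])

```text
t: 7.05
eef_pos: [505.7, -158.4, 306.5]
orientation: [0.974, 0.226, 0.0, 0.0]
force: [0.6, -0.5, 0.7]
gripper_width: 85.6
finger_force: 0.0
```

Run:
```python
from h import *
s=env.read_state(); print(s["eef_pos"],s["force"])
ci=camera_info("wrist"); im=grab_frame("wrist"); cv2.imwrite("pics/w3.png",im[:,:,::-1])
print(np.round(proj(ci,[505,-160,175])))
```

```text
[ 505.69129759 -158.37470111  306.45149989] [ 0.63965215 -0.50781448  0.69175913]
[267. 300.]
```

View pics/w3.png

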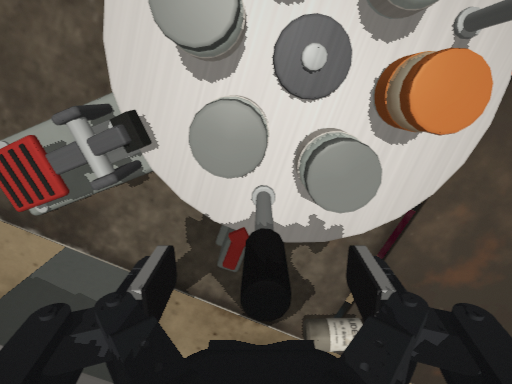

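The grip's top is at about (267,298), centred between the open fingers, so I close.

>>> move_arm(moves=[0,0,0,0,0,0,0.01,0,0,0,0,0,0,0.01,0,0,0,0,0,0,0.01,0,0,0,0,0,0,0.01,0,0,0,0,0,0,0.01,0,0,0,0,0,0,0.01,0,0,0,0,0,0,0.01,0,0,0,0,0,0,0.01,0,0,0,0,0,0,0.01,0,0,0,0,0,0,0.01])

```text
t: 8.1
eef_pos: [505.6, -158.8, 306.1]
orientation: [0.974, 0.226, 0.0, 0.0]
force: [-1.0, -0.3, 4.7]
gripper_width: 20.7
finger_force: 58.7
```

Run:
```python
from h import *
s=env.read_state(); p=s["eef_pos"]; print(p,s["force"],s["gripper_width"],s["finger_force"])
im=grab_frame("top"); ci=camera_info("top"); cv2.imwrite("pics/t1.png",im[:,:,::-1])
hsv=cv2.cvtColor(im,cv2.COLOR_RGB2HSV); m=(hsv[...,0]>5)&(hsv[...,0]<20)&(hsv[...,1]>150); m[:150]=0;m[215:]=0;m[:,:270]=0;m[:,375:]=0
yx=np.argwhere(m); print(len(yx),yx.mean(0), at(ci,yx[:,1].mean(),yx[:,0].mean(),100))
ax=np.array([612.5,-145]); d=p[:2]-ax; print("r",np.hypot(*d),np.degrees(np.arctan2(d[1],d[0])))
```

```text
[ 505.63177475 -158.8396413   306.13518403] [-0.99298119 -0.28725103  4.70807972] 20.67191955437442 58.691264390945435
121 [179.16528926 345.85950413] [ 624.95090969 -221.21678834  100.        ]
r 107.76062936004723 -172.62115276346688
```

The grip is held (20.7 mm opening, 59 N). Next I compute the arc rows about the axis.

```bash
cat >> h.py <<'E'
def arc(ax,r,a0,a1,n,start):
    from scipy.spatial.transform import Rotation as R
    s=env.read_state(); Rm=R.from_quat([0.974,0.226,0,0]); cur=np.array(start,float)
    w=(1-np.cos(np.linspace(0,np.pi,n+1)[1:]))/2
    for k in w:
        a=np.radians(a0+(a1-a0)*k); g=np.r_[ax+r*np.array([np.cos(a),np.sin(a)]),cur[2]]
        d=np.round(Rm.inv().apply(g-cur)/1000,3); cur=cur+Rm.apply(d*1000); print(list(d[:2]),end=" ")
    print(cur)
E
python3 - <<'E'
from h import *
arc(np.array([614.7,-146.6]),109.8,-173.6,-173.6-45,10,[505.6,-158.8,306])
E
```

```text
[np.float64(0.001), np.float64(-0.002)] [np.float64(0.002), np.float64(-0.006)] [np.float64(0.004), np.float64(-0.008)] [np.float64(0.007), np.float64(-0.01)] [np.float64(0.008), np.float64(-0.011)] [np.float64(0.01), np.float64(-0.009)] [np.float64(0.009), np.float64(-0.007)] [np.float64(0.008), np.float64(-0.005)] [np.float64(0.006), np.float64(-0.003)] [np.float64(0.001), np.float64(-0.001)] [528.57592203 -78.4749914  306.        ]
```

>>> move_arm(moves=[0.001,-0.002,0,0,0,0,0.01,0.002,-0.006,0,0,0,0,0.01,0.004,-0.008,0,0,0,0,0.01,0.007,-0.01,0,0,0,0,0.01,0.008,-0.011,0,0,0,0,0.01,0.01,-0.009,0,0,0,0,0.01,0.009,-0.007,0,0,0,0,0.01,0.008,-0.005,0,0,0,0,0.01,0.006,-0.003,0,0,0,0,0.01,0.001,-0.001,0,0,0,0,0.01])

```text
t: 9.15
eef_pos: [528.6, -77.1, 306.1]
orientation: [0.974, 0.226, -0.0, -0.001]
force: [-3.3, 1.9, 7.8]
gripper_width: 20.5
finger_force: 59.2
```

Run:
```python
from h import *
s=env.read_state(); p=s["eef_pos"]; print(p,s["force"],s["moment"],s["gripper_width"],s["finger_force"],s["orientation"])
im=grab_frame("top"); ci=camera_info("top"); cv2.imwrite("pics/t2.png",im[:,:,::-1])
ax=np.array([614.7,-146.6])
hsv=cv2.cvtColor(im,cv2.COLOR_RGB2HSV); m=(hsv[...,0]>5)&(hsv[...,0]<20)&(hsv[...,1]>150); m[:150]=0;m[230:]=0;m[:,:270]=0;m[:,375:]=0
yx=np.argwhere(m); o=at(ci,yx[:,1].mean(),yx[:,0].mean(),100); print(len(yx),yx.mean(0),o)
for q in (p,o): d=q[:2]-ax; print("r",np.hypot(*d),np.degrees(np.arctan2(d[1],d[0])))
arc(ax,110,141.4,94.8,10,p)
```

```text
[528.58594187 -77.12045116 306.11491083] [-3.25631982  1.86116418  7.83967192] [0.17054687 0.42058494 0.01676455] 20.522990860394664 59.156944155693054 [ 9.74012653e-01  2.26492334e-01 -2.47522329e-04 -7.16994733e-04]
104 [197.74038462 342.89423077] [ 565.10898788 -208.91823957  100.        ]
r 110.64826574967582 141.10231175310375
r 79.64189517050679 -128.5117368152805
[np.float64(0.002), np.float64(-0.0)] [np.float64(0.006), np.float64(-0.003)] [np.float64(0.009), np.float64(-0.003)] [np.float64(0.012), np.float64(-0.002)] [np.float64(0.014), np.float64(-0.002)] [np.float64(0.014), np.float64(0.001)] [np.float64(0.012), np.float64(0.002)] [np.float64(0.01), np.float64(0.002)] [np.float64(0.006), np.float64(0.002)] [np.float64(0.002), np.float64(0.001)] [605.81579888 -37.0137287  306.11491083]
```

>>> move_arm(moves=[0.002,0,0,0,0,0,0.01,0.006,-0.003,0,0,0,0,0.01,0.009,-0.003,0,0,0,0,0.01,0.012,-0.002,0,0,0,0,0.01,0.014,-0.002,0,0,0,0,0.01,0.014,0.001,0,0,0,0,0.01,0.012,0.002,0,0,0,0,0.01,0.01,0.002,0,0,0,0,0.01,0.006,0.002,0,0,0,0,0.01,0.002,0.001,0,0,0,0,0.01])

```text
t: 10.2
eef_pos: [606.2, -36.1, 306.1]
orientation: [0.974, 0.226, 0.001, -0.002]
force: [-1.5, 9.1, 7.5]
gripper_width: 20.3
finger_force: 59.2
```

Run:
```python
from h import *
s=env.read_state(); p=s["eef_pos"]; print(p,s["force"],s["gripper_width"],s["finger_force"])
ax=np.array([614.7,-146.6]); d=p[:2]-ax; print("r",np.hypot(*d),np.degrees(np.arctan2(d[1],d[0])))
out=[]
for c in("top","scene"):
    im=grab_frame(c); ci=camera_info(c)
    hsv=cv2.cvtColor(im,cv2.COLOR_RGB2HSV); m=(hsv[...,0]>5)&(hsv[...,0]<20)&(hsv[...,1]>150); m[:150]=0;m[240:]=0;m[:,:260]=0;m[:,375:]=0
    yx=np.argwhere(m); o=at(ci,yx[:,1].mean(),yx[:,0].mean(),100); d=o[:2]-ax; print(c,len(yx),yx.mean(0),o,np.hypot(*d),np.degrees(np.arctan2(d[1],d[0])))
    u,v=map(int,proj(ci,[500,-120,60])); a=im[v-60:v+60,u-50:u+50,::-1]; out.append(cv2.resize(a,None,fx=4,fy=4,interpolation=cv2.INTER_CUBIC))
cv2.imwrite("pics/f1.png",np.hstack(out))
```

```text
[606.19776536 -36.13578865 306.13571472] [-1.52030573  9.11242499  7.54203382] 20.33307023918718 59.2456591129303
r 110.79092915523218 94.4012771109226
top 144 [206.67361111 325.22222222] [ 537.46270087 -151.79427845  100.        ] 77.41176206313399 -176.15260004909857
scene 183 [219.29508197 306.87431694] [ 517.20333456 -167.4894797   100.        ] 99.7094285108729 -167.9067391270226
```

View pics/f1.png

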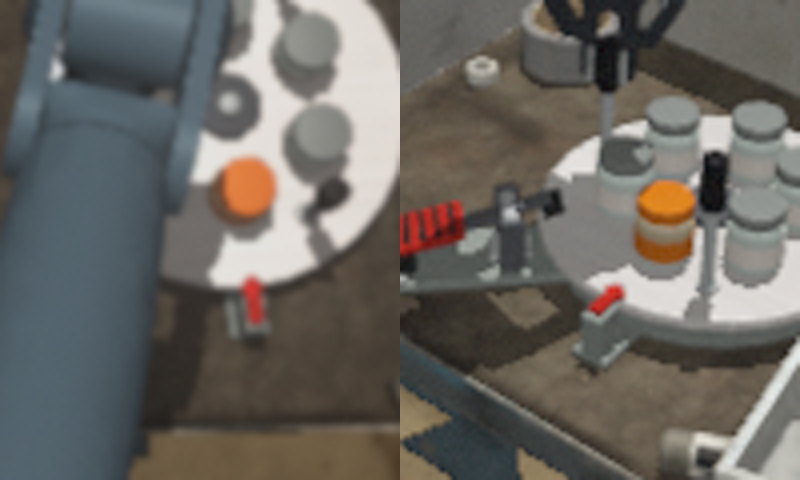

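The orange lid, at (248,187) in the crop, lies in line with the hub (230,103) and the red pointer (253,300). The pedal is still down. I'll check the alignment more precisely against the pointer.

Run:
```python
from h import *
im=grab_frame("top"); ci=camera_info("top"); hsv=cv2.cvtColor(im,cv2.COLOR_RGB2HSV); H,S,V=[hsv[...,i].astype(float) for i in range(3)]
m=((H<5)|(H>172))&(S>140)&(V>90); m[:215]=0; m[250:]=0; m[:,:315]=0; m[:,:]&=True; m[:,345:]=0
yx=np.argwhere(m); print(len(yx),yx.mean(0)); p=at(ci,yx[:,1].mean(),yx[:,0].mean(),50)
# deck fit not possible (occluded); angles for several axis estimates
for ax in ([614.7,-146.6],[613,-145.5]):
    d=p[:2]-ax; print(p,np.hypot(*d),np.degrees(np.arctan2(d[1],d[0])))
# rendered lid model: predicted centroid of lid (z 88..100) for angles
o=np.array([206.67,325.22])
for a in (-174,-175,-176,-177):
    c=np.array([614.7,-146.6])+75*np.array([np.cos(np.radians(a)),np.sin(np.radians(a))])
    mk=np.zeros((384*8,512*8),np.uint8); t=np.linspace(0,2*np.pi,60)
    P=[[ (k+.5)*8 for k in proj(ci,[c[0]+25*np.cos(x),c[1]+25*np.sin(x),z])] for x in t for z in (88,100)]
    cv2.fillConvexPoly(mk,cv2.convexHull(np.array(P,np.int32)),1); q=np.argwhere(mk); print(a,len(q)/64,q.mean(0)/8-.5)
```

```text
34 [234.44117647 327.        ]
[ 454.21866505 -161.15920316   50.        ] 161.14040232937242 -174.81619743989464
[ 454.21866505 -161.15920316   50.        ] 159.55163105092456 -174.36763568071933
-174 208.734375 [206.0411146  325.73586159]
-175 208.875 [206.09005648 325.30731037]
-176 208.96875 [206.13013122 324.89611373]
-177 208.578125 [206.16005881 324.4991947 ]
```

The lid is at -175.2° and the pointer at about -175°, which is under 1 mm at the lid. The pedal is down and the grip is held, so I hand in.

Run:
```python
from h import *
s=env.read_state(); print(s["t"],s["eef_pos"],abs(s["qd"]).max(),s["force"],s["finger_force"]); print(env.close_job())
```

```text
10.35 [606.00470641 -36.18411963 306.19328638] 0.005762014609503747 [-0.43189608  8.2289975   6.94539466] 59.22051787376404
the job is handed in; nothing more can be done
None
```

The brake pedal is pressed down and stayed down, the orange-lidded jar stands at the red pointer (measured within about 1°), and I handed the job in at 10.4 s with the gripper still holding the carousel.

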